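# Turn the sealer caps over and reject the one without its boss

## Robot

A 6-joint arm with a two-finger parallel gripper is mounted at the origin on the work surface. World frame = base frame: x ahead of the robot, y to its left, z up, the work surface at z = 0. Lengths are in m, angles in rad, forces in N, time in s.
With the tool pointing down it reaches from about 0.35 to 0.975 m from the base axis. Payload 4.9 kg.
Tool frame: the origin (TCP) lies midway between the tips of the shut fingers; the grasp point (between the pads) lies manip.grip_depth behind it (manip.grip_depth is the distance from the TCP to the grasp point, in m); z points along the fingers, x is the direction in which the jaws open and shut, and the axes are right-handed (so a half turn about z gives the same grasp; the last joint's range is limited). The gripper opens to 85 mm and grips with 20 to 120 N. Pads are 22 mm wide; open, the fingers measure 114 mm over their backs; the gripper's body (76 mm by 85 mm) begins 54 mm behind the grasp point. The pads swing forward as they close: fully open they stand 13 mm farther back than shut.
Start: joints at [-1.307, 0.053, 1.613, -0, 1.476, -0.119], TCP at [0.233, -0.58, 0.231] pointing down, gripper open.
Joint ranges: [-3.01, 3.01], [-1.01, 2.22], [0.06, 2.58], [-1.02, 4.17], [0.09, 2.62], [-3.14, 3.14]. Speed limits (rad/s): [2.57, 2.57, 3.14, 3.14, 3.14, 3.14].

## Interface

Orientations are given as a unit quaternion [w, x, y, z].
In Python, from plant import state, grab_frame, ticket, manip gives the robot as it stands.
- The arm moves only by the tool carry_out, never from a script. Its argument "moves" is a list that holds one entry, the list of rows, each a list of 7 numbers: the turn, a rotation vector about the tool's x, y, z each as a share of 5 degrees, from -1 to 1, then the shift along the tool's x, y, z each as a share of 0.04 m, from -1 to 1, then the gripper command: -1 is shut, 1 is fully open, values between are in proportion. A call has 1 to 8 rows; each row shifts and turns the commanded pose from where the row before left it, along the tool's axes as they then stand; what a row does not reach is not made up. A row lasts 1/12 s, in which the tool goes at most 41.7 mm and 7.16 degrees, less where a joint would pass 70% of its speed; a pose out of reach is approached as far as the arm can. A call with a number of a shift or a turn outside -1 to 1 is refused whole. A call with a gripper value outside its range is refused whole. The fingers move at their own pace and stop on an object; the grip force is fixed at half the most. Time passes only in rows, so rows that do not move let the fingers close. It gives the time, the measured TCP pose, the force and the opening at its end, in the units of the state.
- state(): the state, without advancing time (a new reading comes with each control period).
- grab_frame(name): name is "scene" or "top" or "wrist"; returns a dict with "frame" (480x640x3 uint8, red, green, blue), "z_map" (480x640 float32, m along the optical axis (not along the pixel's ray), 0 where there is no reading), "K" (3x3 intrinsics, pixels), "world_from_camera" (4x4, takes a point from camera to world coordinates); the wrist camera has in their place "hand_eye" (4x4, takes a point from camera to tool coordinates, whose origin is the TCP and whose axes are the tool frame's). Camera axes: x right, y down, z forward; pixel columns grow to the right and rows downward; lengths in m; the calibration is good to about 2 mm. A picture is of the moment at which its call begins: read the wrist's pose just before it.
- ticket.job_done(): hands the job in, once; it reports no verdict.
The state is a dict: "time": time; "joint_pos": joint angles; "joint_vel": joint speeds; "joint_efforts": joint torques, N m; "tool_pos": TCP position; "tool_rot": TCP orientation; "contact_force": force on the tool from outside, world axes, zero at the start; "ft_torque": the same for the moment, N m; "gripper_width": opening from 0.0 (shut) to 1.0 (fully open).
Only numpy, scipy, OpenCV 4.12 (cv2) and the standard library are available. Lean on these libraries where they do the work, as an engineer would, in place of code of your own. Each camera call takes 0.05 s, during which the arm holds its last target.

## Task

Two round-backed metal caps from the bag sealer lie underside down on the pale green mat. First roll both over so that they lie on their backs on the mat, undersides up, and look into their pockets; then put the cap whose pocket has no screw boss into the steel tray, and leave the sound cap lying on the mat with its underside up.

Things in the scene. Friction and masses are not known exactly. Their poses are not given: they have to be found in the camera images.
- cap_sound_mid (a point): The sound cap: cast aluminium, 60 long (x), 64 wide, 48 mm high, 0.34 kg; flat parallel ends; 50 mm wide flat underside; round back, 32 mm radius about a lengthwise line 20 mm above the underside. Underside pocket 46 x 36, 24 mm deep, with an 18 mm wide, 20 mm tall boss. Point: its centre. z: underside to back, up at first. Tipped over 55 degrees about x, it rolls onto its back, some 55 mm on.
- cap_faulty_mid (a point): The faulty cap: same as the sound cap in size, mass and behaviour and outer look, but its underside pocket is empty: the boss is missing. Point: its centre, half-way up (24 mm from underside and back). Axes: x along its length (end to end, grip across the two ends), y across its width, z from underside to round back. The back has a 31 mm wide flat on which it rests after a second of rocking.
- mat: Pale green work mat fixed to the white counter, 260 mm (x) by 460 mm (y), 2 mm thick; origin at the centre of its underside, z up.
- tray: Low open stainless-steel tray fixed to the counter, 200 mm (x) by 150 mm (y) outside, 25 mm high, walls and floor 3 mm; origin at the centre of its underside, z up.
Not all that is in view belongs to the job. What is shaped like the part that bears cap_faulty_mid but pink or red is not meant.

How it is judged:
On the way:
1. both caps lie still on the mat on their backs, undersides up (x of cap_sound_mid in the frame of mat between -0.135 and 0.135 m and y of cap_sound_mid in the frame of mat between -0.235 and 0.235 m and z of cap_sound_mid in the frame of mat between 0.015 and 0.04 m and angle between each of cap_sound_mid, cap_faulty_mid's own z axis and vertical above 2.88 rad and linear speed of each of cap_sound, cap_faulty below 0.03 m/s and x of cap_faulty_mid in the frame of mat between -0.135 and 0.135 m and y of cap_faulty_mid in the frame of mat between -0.235 and 0.235 m and z of cap_faulty_mid in the frame of mat between 0.015 and 0.04 m), for 0.2 s.
At the end, for the whole second after the job is handed in: The cap without a boss rests in the tray, either way up, its centre within 85 mm (x) and 60 mm (y) of the tray's centre and no more than 45 mm above the tray's underside; the sound cap rests on the mat with its underside up within 15 degrees, its centre over the mat (x of cap_sound_mid in the frame of mat between -0.135 and 0.135 m and y of cap_sound_mid in the frame of mat between -0.235 and 0.235 m and z of cap_sound_mid in the frame of mat between 0.015 and 0.04 m and angle between cap_sound_mid's own z axis and vertical above 2.88 rad and linear speed of each of cap_sound, cap_faulty below 0.03 m/s and x of cap_faulty_mid in the frame of tray between -0.085 and 0.085 m and y of cap_faulty_mid in the frame of tray between -0.06 and 0.06 m and z of cap_faulty_mid in the frame of tray between 0.015 and 0.045 m); the robot touches nothing.
It also fails if it takes over 70 s, if anything falls off the work surface, if the arm or the gripper's body presses on something with over 40 N, if the wrist force passes 120 N, or if a joint passes its speed limit or range.

## Working session

There is one attempt and no reset: what is moved stays moved. The work goes in short steps, Python scripts to look and compute and a tool call to move; the robot and the scene stay as the last step left them, time stands still between calls to the robot, and variables do not carry over. Pictures are saved under pics/ and viewed, and the job is handed in when it is done.

Besides the shell and the picture viewer there is one more tool, called after ">>>" as a command line: name --argument value ..., lists and objects as JSON in quotes. carry_out: Moves the arm, as the interface text tells. Shift numbers are shares of 0.04 m and turn numbers shares of 5 degrees, none past 1 either way. Its arguments: {"type":"object","properties":{"moves":{"type":"array"}},"required":["moves"]}

```bash
ls; mkdir -p pics; cat > h.py <<'E'
import numpy as np, cv2
from plant import state, grab_frame, ticket, manip
def save(n,name):
    f=grab_frame(n); cv2.imwrite(f'pics/{name}.png',f['frame'][:,:,::-1]); np.savez(f'/tmp/{name}.npz',**f); return f
def pt(f,u,v,r=1):
    z=f['z_map'][v-r:v+r+1,u-r:u+r+1]; z=np.median(z[z>0]); K=f['K']
    p=np.array([(u-K[0,2])*z/K[0,0],(v-K[1,2])*z/K[1,1],z,1]); return (f['world_from_camera']@p)[:3]
E
python3 - <<'E'
from h import *
s=state(); print(s, manip.grip_depth)
for n in ['scene','top','wrist']:
    f=save(n,n+'0'); print(n,f['K'].tolist())
    if n!='wrist': print(f['world_from_camera'].round(3).tolist())
    else: print(f['hand_eye'].round(3).tolist())
E
```

```text
pics
{'time': 0.0, 'joint_pos': array([-1.30703262e+00,  5.33597078e-02,  1.61426805e+00, -1.18264009e-05,
        1.47600619e+00, -1.19002638e-01]), 'joint_vel': array([-0.00146109,  0.00257534, -0.00093709,  0.00029454,  0.00041412,
        0.00238626]), 'joint_efforts': array([ 1.85369213e-04, -3.93680656e+01, -3.70178175e+01, -1.21476642e-04,
        6.87512904e-03, -7.11038098e-06]), 'tool_pos': array([ 0.23326459, -0.57917657,  0.23007675]), 'tool_rot': array([-6.63174377e-04,  8.28700087e-01, -5.59691990e-01, -7.75860813e-04]), 'contact_force': array([0.6881782 , 0.04035872, 0.06614735]), 'ft_torque': array([ 0.06644543, -0.04814994, -0.01580718]), 'gripper_width': 1.0004900845822926} 0.0187
scene [[485.36353121557426, 0.0, 322.09645820061377], [0.0, 485.36353121557426, 239.80717560391392], [0.0, 0.0, 1.0]]
[[-0.554, 0.7, -0.451, 1.126], [0.832, 0.46, -0.309, 0.419], [-0.009, -0.547, -0.837, 1.054], [0.0, 0.0, 0.0, 1.0]]
top [[600.6269218254464, 0.0, 312.3412365442717], [0.0, 600.6269218254464, 236.38494405884848], [0.0, 0.0, 1.0]]
[[-0.001, -0.998, 0.066, 0.508], [-1.0, 0.001, 0.007, 0.057], [-0.007, -0.066, -0.998, 1.156], [0.0, 0.0, 0.0, 1.0]]
wrist [[407.85475993583844, 0.0, 328.9547979046155], [0.0, 407.85475993583844, 241.43540293707926], [0.0, 0.0, 1.0]]
[[1.0, -0.001, -0.0, 0.002], [0.001, 0.955, 0.298, -0.074], [-0.0, -0.298, 0.955, -0.142], [0.0, 0.0, 0.0, 1.0]]
```

View pics/scene0.png

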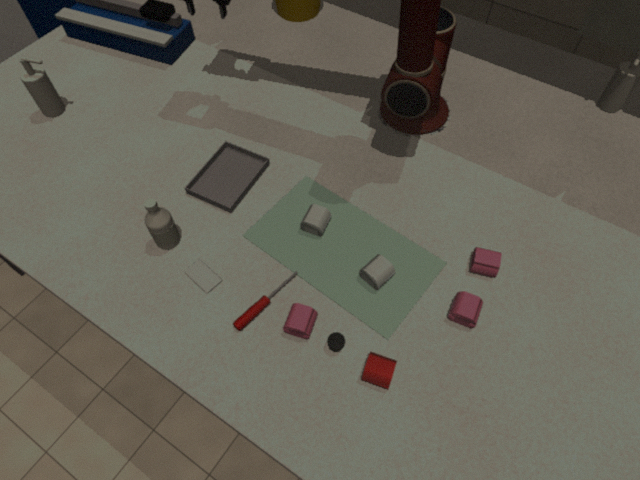

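View pics/top0.png

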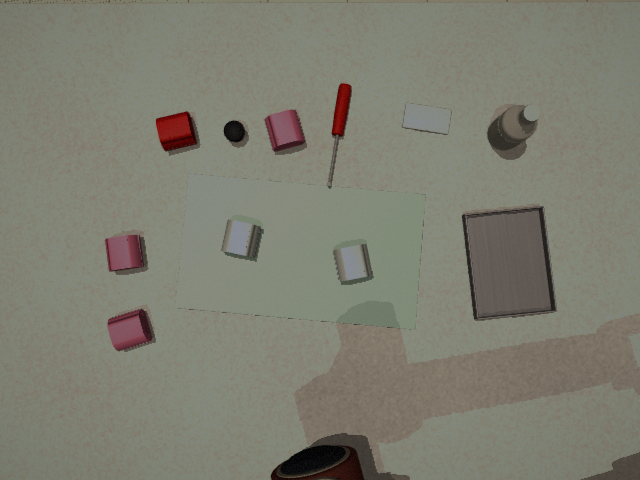

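The two grey-white caps are at top (240,239) and (352,263), both on the mat. The pink and red ones at (285,130), (176,131), (125,252) and (130,330) lie off the mat and are distractors. Next I measure the caps, enlarging that area.

```bash
python3 - <<'E'
from h import *
f=dict(np.load('/tmp/top0.npz'))
im=f['frame'][160:340,170:570,::-1]; cv2.imwrite('pics/crop0.png',cv2.resize(im,None,fx=2,fy=2,interpolation=cv2.INTER_CUBIC))
K=f['K'];z=f['z_map']; v,u=np.mgrid[:480,:640]
P=np.stack([(u-K[0,2])*z/K[0,0],(v-K[1,2])*z/K[1,1],z,np.ones_like(z)],-1)@f['world_from_camera'].T
np.save('/tmp/P.npy',P)
for (a,b) in [(240,239),(352,263)]:
    w=P[b-35:b+35,a-35:a+35,:3]; m=(w[...,2]>0.03)&(z[b-35:b+35,a-35:a+35]>0)
    q=w[m]; r=cv2.minAreaRect((q[:,:2]*1000).astype(np.float32)); print('cap',r, q[:,2].max(), np.percentile(q[:,2],[10,50,95]))
    print(q.mean(0))
    # crest direction: surface fit z quadratic
    t=w[(w[...,2]>0.036)]; c=t.mean(0); d=t-c
    A=np.c_[d[:,0]**2,d[:,0]*d[:,1],d[:,1]**2,d[:,0],d[:,1],np.ones(len(d))]; k=np.linalg.lstsq(A,d[:,2],rcond=None)[0]
    H=np.array([[2*k[0],k[1]],[k[1],2*k[2]]]); ev,V=np.linalg.eigh(H); print(ev,V, c+np.r_[-np.linalg.solve(H,k[3:5]),0], 'axis angle',np.degrees(np.arctan2(V[1,1],V[0,1])))
for n,p in dict(m1=(190,175),m2=(424,193),m3=(178,309),m4=(415,327),t1=(463,215),t2=(542,208),t3=(475,319),t4=(554,310),tc=(509,264)).items(): print(n,P[p[1],p[0],:3].round(3))
E
```

```text
cap ((578.4435424804688, 200.06338500976562), (62.859962463378906, 60.08614730834961), 77.8015365600586) 0.055907639213135685 [0.03784792 0.04858623 0.05309832]
[0.57786377 0.19845891 0.04686819]
[ 4.96919046 88.67199833] [[-0.9417945  0.3361891]
 [ 0.3361891  0.9417945]] [0.57991445 0.19964353 0.07414953] axis angle 70.35513721031512
cap ((532.92724609375, -10.024120330810547), (59.84063720703125, 62.29576110839844), 11.136252403259277) 0.056645011519998345 [0.03854411 0.04855652 0.05337628]
[ 0.5327708  -0.00902496  0.04691766]
[-15.99899254 378.55334331] [[-0.96792072 -0.25125581]
 [-0.25125581  0.96792072]] [ 0.52994551 -0.01214745  0.06622982] axis angle 104.55183694112229
m1 [0.703 0.302 0.005]
m2 [ 0.668 -0.152 -0.004]
m3 [ 0.445  0.323 -0.001]
m4 [ 0.41  -0.13   0.001]
t1 [ 0.624 -0.223  0.012]
t2 [ 0.636 -0.37   0.021]
t3 [ 0.426 -0.244  0.002]
t4 [ 0.444 -0.386  0.026]
tc [ 0.53  -0.311  0.004]
```

View pics/crop0.png

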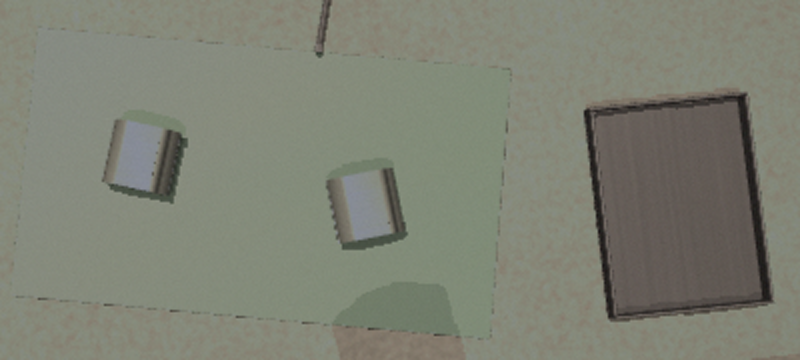

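View pics/wrist0.png

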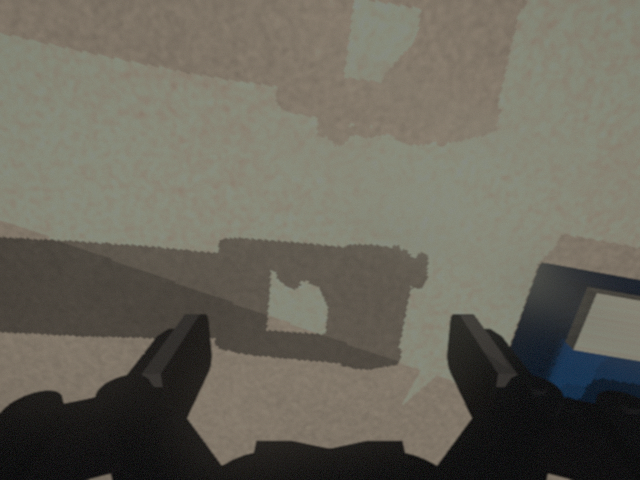

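The grey caps measure 60 x 63 mm with a top at about 0.05 m, as described. Cap A is at (0.578,0.200) with its axis at about -12°, cap B at (0.533,-0.010) with its axis at about +10.5°. The tray centre is near (0.532,-0.305). My plan is to grip each cap across its ends with the tool tilted one way, swing through about 75°, and release so it rolls onto its back.

```bash
cat >> h.py <<'E'
from scipy.spatial.transform import Rotation as R, Slerp
def rot(q): return R.from_quat([q[1],q[2],q[3],q[0]])
def target(head,tilt,gp=None,tcp=None,back=None):
    """head: world heading deg of tool x; tilt deg about tool x (+: body towards +y world if head~0?) ; gp grasp point"""
    Rt=R.from_euler('z',head,degrees=True)*R.from_euler('x',180,degrees=True)*R.from_euler('x',tilt,degrees=True)
    if tcp is None: tcp=np.array(gp)+Rt.as_matrix()[:,2]*(manip.grip_depth if back is None else back)
    return np.array(tcp),Rt
def plan(p1,R1,n,p0=None,R0=None,pivot=None):
    s=state()
    if p0 is None: p0=s['tool_pos'];R0=rot(s['tool_rot'])
    rv=(R0.inv()*R1).as_rotvec(); out=[]; p=p0;Rc=R0
    for i in range(1,n+1):
        t=i/n; Rn=R0*R.from_rotvec(rv*t)
        if pivot is None: pn=p0+(p1-p0)*t
        else:
            c0=p0-R0.as_matrix()[:,2]*pivot; c1=p1-R1.as_matrix()[:,2]*pivot
            pn=c0+(c1-c0)*t+Rn.as_matrix()[:,2]*pivot
        tr=np.degrees((Rc.inv()*Rn).as_rotvec())/5; sh=Rc.inv().apply(pn-p)/0.04
        out.append(np.r_[tr,sh].round(2)); p=pn;Rc=Rn
    print('turn|shift rows, max turn',max(np.linalg.norm(o[:3]) for o in out)*5,'max shift mm',max(np.linalg.norm(o[3:]) for o in out)*40)
    for o in out: print(o.tolist())
def show():
    s=state(); Rm=rot(s['tool_rot']).as_matrix(); print('t',round(s['time'],2),'p',s['tool_pos'].round(4),'toolx',Rm[:,0].round(3),'toolz',Rm[:,2].round(3),'j',s['joint_pos'].round(2),'F',s['contact_force'].round(1),'w',round(s['gripper_width'],3))
E
python3 - <<'E'
from h import *
p,Rt=target(-12,45,gp=[0.578,0.2,0.026]); print(p,Rt.as_matrix()[:,2])
p,Rt=target(-12,0,tcp=[0.578,0.2,0.2]); plan(p,Rt,24)
E
```

```text
[0.58074919 0.21293394 0.0127771 ] [ 0.14701577  0.6916548  -0.70710678]
turn|shift rows, max turn 2.3499999999999996 max shift mm 35.727860277380174
[-0.0, 0.0, -0.47, -0.62, -0.64, 0.03]
[-0.0, 0.0, -0.47, -0.59, -0.66, 0.03]
[-0.0, 0.0, -0.47, -0.56, -0.68, 0.03]
[-0.0, 0.0, -0.47, -0.54, -0.71, 0.03]
[-0.0, 0.0, -0.47, -0.51, -0.73, 0.03]
[-0.0, 0.0, -0.47, -0.48, -0.75, 0.03]
[-0.0, 0.0, -0.47, -0.45, -0.77, 0.03]
[-0.0, 0.0, -0.47, -0.41, -0.78, 0.03]
[-0.0, 0.0, -0.47, -0.38, -0.8, 0.03]
[-0.0, 0.0, -0.47, -0.35, -0.82, 0.03]
[-0.0, 0.0, -0.47, -0.32, -0.83, 0.03]
[-0.0, 0.0, -0.47, -0.28, -0.84, 0.03]
[-0.0, 0.0, -0.47, -0.25, -0.85, 0.03]
[-0.0, 0.0, -0.47, -0.21, -0.86, 0.03]
[-0.0, 0.0, -0.47, -0.18, -0.87, 0.03]
[-0.0, 0.0, -0.47, -0.14, -0.88, 0.03]
[-0.0, 0.0, -0.47, -0.11, -0.88, 0.03]
[-0.0, 0.0, -0.47, -0.07, -0.88, 0.03]
[-0.0, 0.0, -0.47, -0.03, -0.89, 0.03]
[-0.0, 0.0, -0.47, 0.0, -0.89, 0.03]
[-0.0, 0.0, -0.47, 0.04, -0.89, 0.03]
[-0.0, 0.0, -0.47, 0.08, -0.88, 0.03]
[-0.0, 0.0, -0.47, 0.11, -0.88, 0.03]
[-0.0, 0.0, -0.47, 0.15, -0.88, 0.03]
```

>>> carry_out --moves '[[[0,0,-0.47,-0.62,-0.64,0.03,1],[0,0,-0.47,-0.59,-0.66,0.03,1],[0,0,-0.47,-0.56,-0.68,0.03,1],[0,0,-0.47,-0.54,-0.71,0.03,1],[0,0,-0.47,-0.51,-0.73,0.03,1],[0,0,-0.47,-0.48,-0.75,0.03,1],[0,0,-0.47,-0.45,-0.77,0.03,1],[0,0,-0.47,-0.41,-0.78,0.03,1]]]'

```text
time: 0.82
tool_pos: [0.3484, -0.318, 0.2213]
tool_rot: [-0.0, 0.909, -0.416, -0.0]
contact_force: [0.7, -0.1, -0.8]
gripper_width: 1.003
```

>>> carry_out --moves '[[[0,0,-0.47,-0.38,-0.8,0.03,1],[0,0,-0.47,-0.35,-0.82,0.03,1],[0,0,-0.47,-0.32,-0.83,0.03,1],[0,0,-0.47,-0.28,-0.84,0.03,1],[0,0,-0.47,-0.25,-0.85,0.03,1],[0,0,-0.47,-0.21,-0.86,0.03,1],[0,0,-0.47,-0.18,-0.87,0.03,1],[0,0,-0.47,-0.14,-0.88,0.03,1]]]'

```text
time: 1.48
tool_pos: [0.4625, -0.0578, 0.2119]
tool_rot: [0.0, 0.965, -0.262, 0.0]
contact_force: [0.8, -0.3, -0.1]
gripper_width: 1.0
```

>>> carry_out --moves '[[[0,0,-0.47,-0.11,-0.88,0.03,1],[0,0,-0.47,-0.07,-0.88,0.03,1],[0,0,-0.47,-0.03,-0.89,0.03,1],[0,0,-0.47,0,-0.89,0.03,1],[0,0,-0.47,0.04,-0.89,0.03,1],[0,0,-0.47,0.08,-0.88,0.03,1],[0,0,-0.47,0.11,-0.88,0.03,1],[0,0,-0.47,0.15,-0.88,0.03,1]]]'

```text
time: 2.15
tool_pos: [0.5763, 0.2026, 0.202]
tool_rot: [0.0, 0.995, -0.1, -0.0]
contact_force: [0.7, -0.6, 0.8]
gripper_width: 1.002
```

>>> carry_out --moves '[[[1,0,0,0,0,0,1],[1,0,0,0,0,0,1]]]'

```text
time: 2.32
tool_pos: [0.5761, 0.2042, 0.2011]
tool_rot: [-0.088, 0.991, -0.099, 0.008]
contact_force: [0.6, -0.1, 0.0]
gripper_width: 0.999
```

```bash
python3 - <<'E'
from h import *
show(); save('wrist','wrist1')
E
```

```text
t 2.32 p [0.5761 0.2042 0.2011] toolx [ 0.98  -0.197 -0.002] toolz [ 0.033  0.174 -0.984] j [ 0.14 -0.01  1.74  0.17  1.36  0.31] F [ 0.6 -0.1  0. ] w 0.999
```

View pics/wrist1.png

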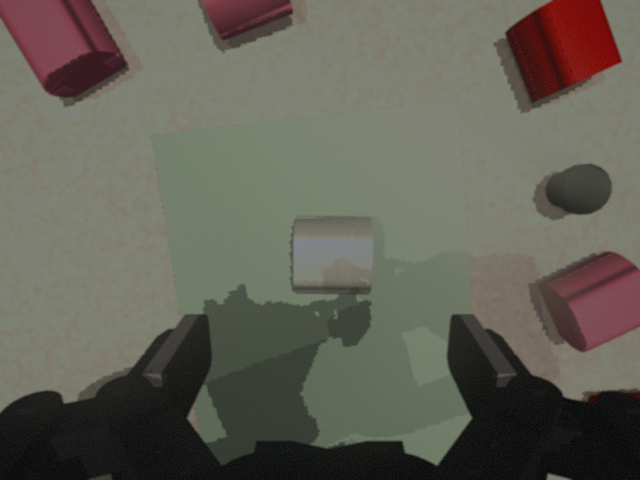

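Wrist view: the cap is at (332,253), aligned with the jaws. Positive tilt uses the wide side of j4's range. I check the cap position from the wrist depth and plan the approach.

```bash
cat >> h.py <<'E'
def wpts(f,s):
    K=f['K'];z=f['z_map'];v,u=np.mgrid[:480,:640]
    P=np.stack([(u-K[0,2])*z/K[0,0],(v-K[1,2])*z/K[1,1],z,np.ones_like(z)],-1)
    T=np.eye(4);T[:3,:3]=rot(s['tool_rot']).as_matrix();T[:3,3]=s['tool_pos']
    return (P@(T@f['hand_eye']).T)[...,:3]
E
python3 - <<'E'
from h import *
f=dict(np.load('/tmp/wrist1.npz')); P=wpts(f,state())
w=P[200:310,275:395]; q=w[(w[...,2]>0.02)]
print(q.mean(0), q[:,2].max(), cv2.minAreaRect((q[:,:2]*1000).astype(np.float32)), np.median(P[150:200,250:400,2]))
g=[0.578,0.2,0.026]
p,Rt=target(-12,45,gp=g,back=-0.08+0.0127); print(p); plan(p,Rt,8)
E
```

```text
[0.57652551 0.19944031 0.04776131] 0.35406641504183267 ((577.8853759765625, 205.74197387695312), (83.54426574707031, 60.2119026184082), 77.5457763671875) 0.0011741103204294945
[0.56810584 0.15345163 0.07358829]
turn|shift rows, max turn 4.350574674683794 max shift mm 17.125419702886116
[0.87, 0.01, 0.01, 0.01, 0.22, 0.36]
[0.87, 0.01, 0.01, 0.01, 0.24, 0.35]
[0.87, 0.01, 0.01, 0.01, 0.27, 0.33]
[0.87, 0.01, 0.01, 0.01, 0.29, 0.31]
[0.87, 0.01, 0.01, 0.01, 0.32, 0.28]
[0.87, 0.01, 0.01, 0.01, 0.34, 0.26]
[0.87, 0.01, 0.01, 0.01, 0.36, 0.23]
[0.87, 0.01, 0.01, 0.01, 0.37, 0.2]
```

>>> carry_out --moves '[[[0.87,0.01,0.01,0.01,0.22,0.36,1],[0.87,0.01,0.01,0.01,0.24,0.35,1],[0.87,0.01,0.01,0.01,0.27,0.33,1],[0.87,0.01,0.01,0.01,0.29,0.31,1],[0.87,0.01,0.01,0.01,0.32,0.28,1],[0.87,0.01,0.01,0.01,0.34,0.26,1],[0.87,0.01,0.01,0.01,0.36,0.23,1],[0.87,0.01,0.01,0.01,0.37,0.2,1]]]'

```text
time: 3.03
tool_pos: [0.5694, 0.152, 0.0752]
tool_rot: [-0.38, 0.919, -0.098, 0.042]
contact_force: [0.2, -0.3, -1.1]
gripper_width: 0.998
```

>>> carry_out --moves '[[[0,0,0,0,0,0,1]]]'

```text
time: 3.12
tool_pos: [0.5654, 0.1509, 0.0694]
tool_rot: [-0.379, 0.919, -0.101, 0.037]
contact_force: [-1.4, 0.2, -0.3]
gripper_width: 1.0
```

```bash
python3 - <<'E'
from h import *
show(); save('scene','scene2')
p,Rt=target(-12.4,45,gp=[0.5775,0.2,0.026],back=0.023); print(p); plan(p,Rt,6)
E
```

```text
t 3.12 p [0.5654 0.1509 0.0694] toolx [ 0.977 -0.214 -0.008] toolz [ 0.145  0.689 -0.71 ] j [-0.22  0.11  2.    0.85  1.21 -0.39] F [-1.4  0.2 -0.3] w 1.0
[0.58099234 0.21588407 0.00973654]
turn|shift rows, max turn 0.08660254037844387 max shift mm 15.20526224699857
[0.01, 0.01, -0.01, 0.0, -0.01, 0.38]
[0.01, 0.01, -0.01, 0.0, -0.01, 0.38]
[0.01, 0.01, -0.01, 0.0, -0.01, 0.38]
[0.01, 0.01, -0.01, 0.0, -0.01, 0.38]
[0.01, 0.01, -0.01, 0.0, -0.01, 0.38]
[0.01, 0.01, -0.01, -0.0, -0.01, 0.38]
```

View pics/scene2.png

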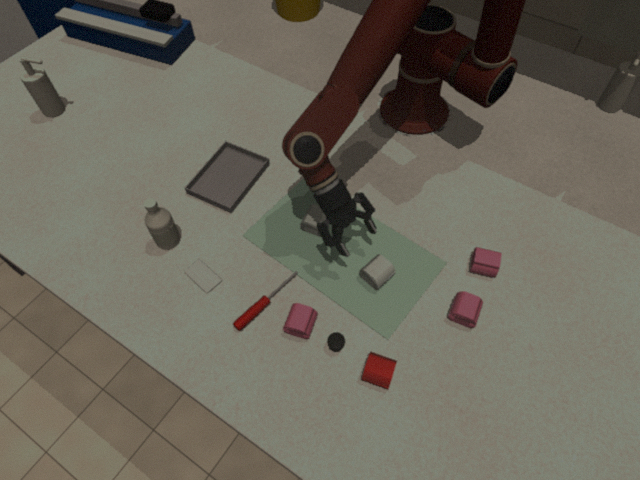

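>>> carry_out --moves '[[[0.01,0.01,-0.01,0,-0.01,0.38,1],[0.01,0.01,-0.01,0,-0.01,0.38,1],[0.01,0.01,-0.01,0,-0.01,0.38,1],[0.01,0.01,-0.01,0,-0.01,0.38,1],[0.01,0.01,-0.01,0,-0.01,0.38,1],[0.01,0.01,-0.01,0,-0.01,0.38,1],[0,0,0,0,0,0,1]]]'

```text
time: 3.75
tool_pos: [0.5833, 0.2194, 0.0125]
tool_rot: [-0.38, 0.919, -0.095, 0.044]
contact_force: [-0.4, -0.1, -0.2]
gripper_width: 0.999
```

```bash
python3 - <<'E'
from h import *
show(); save('wrist','wrist3')
E
```

```text
t 3.75 p [0.5833 0.2194 0.0125] toolx [ 0.978 -0.208  0.009] toolz [ 0.153  0.691 -0.707] j [-0.09  0.25  1.96  0.94  1.05 -0.43] F [-0.4 -0.1 -0.2] w 0.999
```

View pics/wrist3.png

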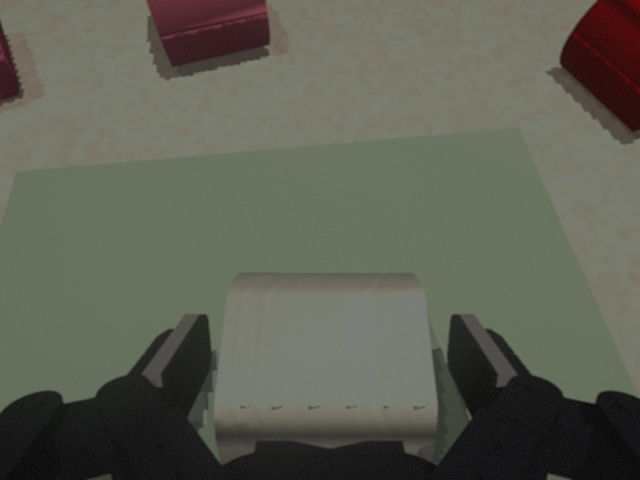

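The cap sits centred between the jaws. I nudge 4 mm along tool y and close.

>>> carry_out --moves '[[[0,0,0,0,0.1,0,1],[0,0,0,0,0,0,-1],[0,0,0,0,0,0,-1],[0,0,0,0,0,0,-1],[0,0,0,0,0,0,-1],[0,0,0,0,0,0,-1],[0,0,0,0,0,0,-1],[0,0,0,0,0,0,-1]]]'

```text
time: 4.47
tool_pos: [0.5838, 0.2141, 0.011]
tool_rot: [-0.381, 0.918, -0.096, 0.046]
contact_force: [-2.7, -3.5, 5.4]
gripper_width: 0.694
```

>>> carry_out --moves '[[[0,0,0,0,0,0,-1],[0,0,0,0,0,0,-1]]]'

```text
time: 4.63
tool_pos: [0.5838, 0.2141, 0.011]
tool_rot: [-0.381, 0.918, -0.096, 0.046]
contact_force: [-2.6, -2.7, 6.4]
gripper_width: 0.697
```

```bash
python3 - <<'E'
from h import *
show(); s=state()
d=0.0187
p0=s['tool_pos'];R0=rot(s['tool_rot']);g=p0-R0.as_matrix()[:,2]*d;print('grasp pt',g)
g1=g+[0,-0.0,0.04]
p,Rt=target(-12.4,45,gp=g1,back=d); plan(p,Rt,4,pivot=d)
p2,R2=target(-12.4,-30,gp=g1+[0,-0.03,0],back=d); plan(p2,R2,16,p0=p,R0=Rt,pivot=d)
E
```

```text
t 4.63 p [0.5838 0.2141 0.011 ] toolx [ 0.977 -0.211  0.011] toolz [ 0.157  0.691 -0.705] j [-0.1   0.25  1.97  0.94  1.05 -0.44] F [-2.6 -2.7  6.4] w 0.697
grasp pt [0.5808448  0.20115043 0.02417063]
turn|shift rows, max turn 0.18708286933869708 max shift mm 10.182337649086284
[-0.01, -0.02, 0.03, 0.0, -0.18, -0.18]
[-0.01, -0.02, 0.03, 0.0, -0.18, -0.18]
[-0.01, -0.02, 0.03, 0.0, -0.18, -0.18]
[-0.01, -0.02, 0.03, 0.0, -0.18, -0.18]
turn|shift rows, max turn 4.699999999999999 max shift mm 3.4409301068170506
[-0.94, 0.0, 0.0, 0.01, 0.07, -0.03]
[-0.94, -0.0, -0.0, 0.01, 0.07, -0.03]
[-0.94, -0.0, 0.0, 0.01, 0.08, -0.03]
[-0.94, 0.0, -0.0, 0.01, 0.08, -0.03]
[-0.94, 0.0, 0.0, 0.01, 0.08, -0.02]
[-0.94, -0.0, -0.0, 0.01, 0.08, -0.02]
[-0.94, 0.0, 0.0, 0.01, 0.08, -0.01]
[-0.94, 0.0, -0.0, 0.01, 0.08, -0.01]
[-0.94, -0.0, 0.0, 0.01, 0.08, -0.01]
[-0.94, -0.0, 0.0, 0.01, 0.08, -0.0]
[-0.94, 0.0, 0.0, 0.01, 0.08, -0.0]
[-0.94, 0.0, -0.0, 0.01, 0.08, 0.0]
[-0.94, 0.0, -0.0, 0.01, 0.08, 0.01]
[-0.94, -0.0, -0.0, 0.01, 0.08, 0.01]
[-0.94, -0.0, -0.0, 0.01, 0.08, 0.01]
[-0.94, 0.0, 0.0, 0.01, 0.08, 0.02]
```

Width 0.697 of 85 mm is 59 mm, so it has a firm grip on the 60 mm length. Now lift and rotate.

>>> carry_out --moves '[[[0,0,0,0,-0.18,-0.18,-1],[0,0,0,0,-0.18,-0.18,-1],[0,0,0,0,-0.18,-0.18,-1],[0,0,0,0,-0.18,-0.18,-1]]]'

```text
time: 4.97
tool_pos: [0.5827, 0.2143, 0.0514]
tool_rot: [-0.381, 0.919, -0.096, 0.046]
contact_force: [-0.3, -0.6, -4.5]
gripper_width: 0.694
```

>>> carry_out --moves '[[[-0.94,0,0,0.01,0.07,-0.03,-1],[-0.94,0,0,0.01,0.07,-0.03,-1],[-0.94,0,0,0.01,0.08,-0.03,-1],[-0.94,0,0,0.01,0.08,-0.03,-1],[-0.94,0,0,0.01,0.08,-0.02,-1],[-0.94,0,0,0.01,0.08,-0.02,-1],[-0.94,0,0,0.01,0.08,-0.01,-1],[-0.94,0,0,0.01,0.08,-0.01,-1]]]'

```text
time: 5.63
tool_pos: [0.5809, 0.189, 0.0466]
tool_rot: [-0.063, 0.992, -0.106, 0.013]
contact_force: [-0.5, 0.3, -3.2]
gripper_width: 0.69
```

>>> carry_out --moves '[[[-0.94,0,0,0.01,0.08,-0.01,-1],[-0.94,0,0,0.01,0.08,0,-1],[-0.94,0,0,0.01,0.08,0,-1],[-0.94,0,0,0.01,0.08,0,-1],[-0.94,0,0,0.01,0.08,0.01,-1],[-0.94,0,0,0.01,0.08,0.01,-1],[-0.94,0,0,0.01,0.08,0.01,-1],[-0.94,0,0,0.01,0.08,0.02,-1]]]'

```text
time: 6.3
tool_pos: [0.5787, 0.1642, 0.0488]
tool_rot: [0.259, 0.96, -0.105, -0.022]
contact_force: [0.5, 0.4, -3.4]
gripper_width: 0.695
```

```bash
python3 - <<'E'
from h import *
show(); s=state()
d=0.0187
p0=s['tool_pos'];R0=rot(s['tool_rot']);print('gp',p0-R0.as_matrix()[:,2]*d)
save('wrist','wrist4');save('scene','scene4')
a=cv2.imread('pics/scene4.png')[150:330,230:450]; cv2.imwrite('pics/scene4c.png',cv2.resize(a,None,fx=3,fy=3))
E
```

```text
t 6.3 p [0.5787 0.1642 0.0488] toolx [ 0.977 -0.213  0.012] toolz [-0.097 -0.493 -0.864] j [ 0.35  0.38  1.62 -0.45  1.44  0.7 ] F [ 0.5  0.4 -3.4] w 0.695
gp [0.58051347 0.17338241 0.06500966]
```

View pics/wrist4.png

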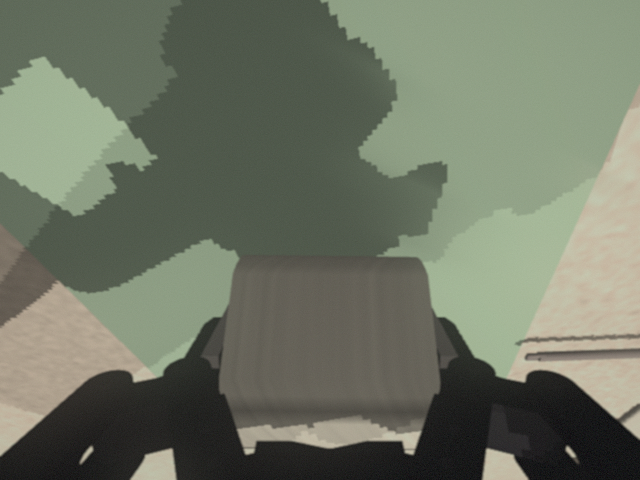

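View pics/scene4c.png

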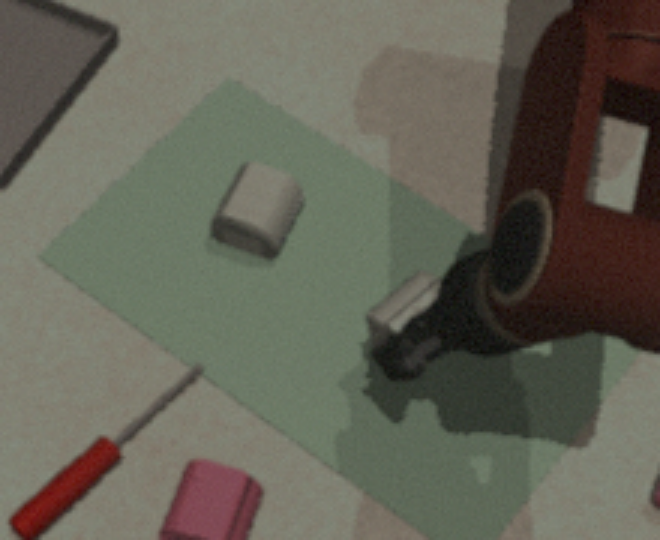

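Cap tilted 75° and held, underside facing -y. I lower it 30 mm and watch the force.

>>> carry_out --moves '[[[0,0,0,0,-0.094,0.162,-1],[0,0,0,0,-0.094,0.162,-1],[0,0,0,0,-0.094,0.162,-1],[0,0,0,0,-0.094,0.162,-1],[0,0,0,0,0,0,-1]]]'

```text
time: 6.82
tool_pos: [0.5788, 0.1629, 0.0181]
tool_rot: [0.259, 0.96, -0.104, -0.023]
contact_force: [-1.0, 0.6, 1.3]
gripper_width: 0.695
```

>>> carry_out --moves '[[[0,0,0,0,-0.02,0.032,-1],[0,0,0,0,0,0,-1]]]'

```text
time: 6.98
tool_pos: [0.5788, 0.1629, 0.018]
tool_rot: [0.26, 0.96, -0.105, -0.023]
contact_force: [-4.7, -0.3, 7.1]
gripper_width: 0.698
```

>>> carry_out --moves '[[[0,0,0,0,0,0,1],[0,0,0,0,0,0,1],[0,0,0,0,0.15,-0.26,1],[0,0,0,0,0.3,-0.52,1],[0,0,0,0,0.3,-0.52,1],[0,0,0,0,0.3,-0.52,1],[0,0,0,0,0.3,-0.52,1],[0,0,0,0,0.3,-0.52,1]]]'

```text
time: 7.65
tool_pos: [0.5775, 0.1638, 0.1501]
tool_rot: [0.259, 0.96, -0.104, -0.022]
contact_force: [0.2, -0.0, -0.4]
gripper_width: 1.0
```

```bash
python3 - <<'E'
from h import *
show()
save('wrist','wrist5');save('scene','scene5')
a=cv2.imread('pics/scene5.png')[150:330,230:450]; cv2.imwrite('pics/scene5c.png',cv2.resize(a,None,fx=3,fy=3))
p,Rt=target(10.5,45,gp=[0.533,-0.01,0.026],back=-0.09); print(p); plan(p,Rt,16)
E
```

```text
t 7.65 p [0.5775 0.1638 0.1501] toolx [ 0.977 -0.211  0.011] toolz [-0.097 -0.492 -0.865] j [ 0.35  0.26  1.58 -0.44  1.59  0.63] F [ 0.2 -0.  -0.4] w 1.0
[ 0.5445974  -0.07257396  0.08963961]
turn|shift rows, max turn 4.892340952959023 max shift mm 15.768322675541619
[0.93, -0.05, -0.3, 0.02, 0.27, 0.27]
[0.93, -0.05, -0.3, 0.02, 0.3, 0.25]
[0.93, -0.05, -0.3, 0.01, 0.32, 0.23]
[0.93, -0.05, -0.3, 0.0, 0.33, 0.2]
[0.93, -0.05, -0.3, -0.01, 0.35, 0.17]
[0.93, -0.05, -0.3, -0.02, 0.36, 0.14]
[0.93, -0.05, -0.3, -0.02, 0.37, 0.11]
[0.93, -0.05, -0.3, -0.03, 0.38, 0.08]
[0.93, -0.05, -0.3, -0.04, 0.38, 0.05]
[0.93, -0.05, -0.3, -0.05, 0.38, 0.02]
[0.93, -0.05, -0.3, -0.06, 0.38, -0.01]
[0.93, -0.05, -0.3, -0.07, 0.38, -0.04]
[0.93, -0.05, -0.3, -0.08, 0.37, -0.07]
[0.93, -0.05, -0.3, -0.09, 0.36, -0.1]
[0.93, -0.05, -0.3, -0.1, 0.35, -0.13]
[0.93, -0.05, -0.3, -0.11, 0.34, -0.15]
```

View pics/scene5c.png

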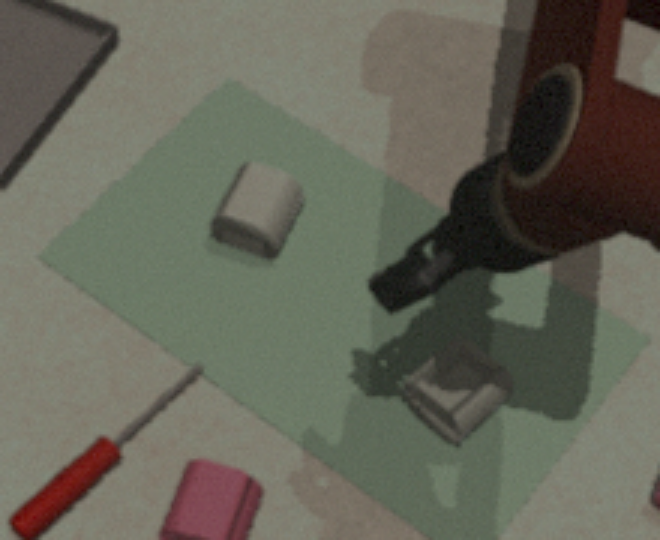

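View pics/wrist5.png

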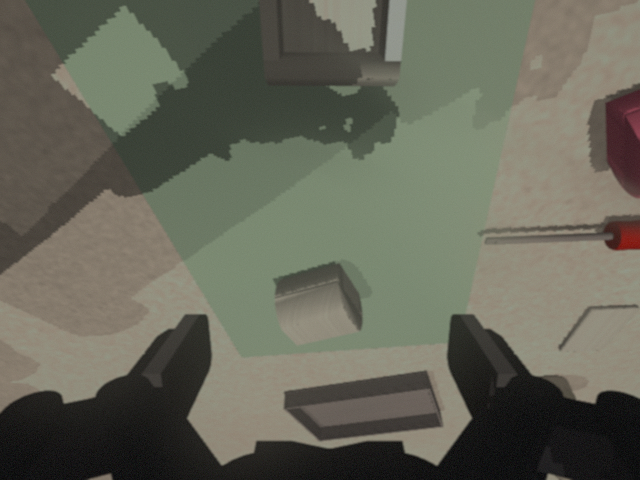

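Cap A rolled over and lies on its back, underside up (wrist (330,40), scene crop (457,390)). Cap B hasn't moved. On to B.

>>> carry_out --moves '[[[0.93,-0.05,-0.3,0.02,0.27,0.27,1],[0.93,-0.05,-0.3,0.02,0.3,0.25,1],[0.93,-0.05,-0.3,0.01,0.32,0.23,1],[0.93,-0.05,-0.3,0,0.33,0.2,1],[0.93,-0.05,-0.3,-0.01,0.35,0.17,1],[0.93,-0.05,-0.3,-0.02,0.36,0.14,1],[0.93,-0.05,-0.3,-0.02,0.37,0.11,1],[0.93,-0.05,-0.3,-0.03,0.38,0.08,1]]]'

```text
time: 8.42
tool_pos: [0.5591, 0.0444, 0.1168]
tool_rot: [-0.068, 0.997, -0.01, -0.031]
contact_force: [-0.4, -0.1, -0.6]
gripper_width: 0.996
```

>>> carry_out --moves '[[[0.93,-0.05,-0.3,-0.04,0.38,0.05,1],[0.93,-0.05,-0.3,-0.05,0.38,0.02,1],[0.93,-0.05,-0.3,-0.06,0.38,-0.01,1],[0.93,-0.05,-0.3,-0.07,0.38,-0.04,1],[0.93,-0.05,-0.3,-0.08,0.37,-0.07,1],[0.93,-0.05,-0.3,-0.09,0.36,-0.1,1],[0.93,-0.05,-0.3,-0.1,0.35,-0.13,1],[0.93,-0.05,-0.3,-0.11,0.34,-0.15,1]]]'

```text
time: 9.08
tool_pos: [0.5421, -0.0741, 0.085]
tool_rot: [-0.385, 0.919, 0.083, -0.036]
contact_force: [0.0, -0.3, -0.7]
gripper_width: 1.002
```

>>> carry_out --moves '[[[0,0,0,0,0,0,1],[0,0,0,0,0,0,1]]]'

```text
time: 9.25
tool_pos: [0.5417, -0.0738, 0.0835]
tool_rot: [-0.384, 0.919, 0.081, -0.037]
contact_force: [0.4, 1.3, -0.2]
gripper_width: 1.002
```

```bash
python3 - <<'E'
from h import *
show(); s=state()
f=save('wrist','wrist6'); P=wpts(f,s)
q=P.reshape(-1,3); q=q[(q[:,2]>0.036)&(q[:,2]<0.056)&(abs(q[:,0]-.533)<.06)&(abs(q[:,1]+.01)<.06)]
print(q.mean(0),cv2.minAreaRect((q[:,:2]*1000).astype(np.float32)))
p,Rt=target(10.5,45,gp=[0.533,-0.01,0.026],back=0.023); print(p); plan(p,Rt,8)
E
```

```text
t 9.25 p [ 0.5417 -0.0738  0.0835] toolx [ 0.984  0.178 -0.006] toolz [-0.131  0.699 -0.703] j [-0.55  0.32  1.72  0.56  1.68 -0.84] F [ 0.4  1.3 -0.2] w 1.002
[ 0.53261841 -0.01969566  0.04706013] ((531.56640625, -14.075275421142578), (60.28171920776367, 56.01743698120117), 11.226570129394531)
[0.53003622 0.00599112 0.00973654]
turn|shift rows, max turn 0.07071067811865475 max shift mm 13.611759621738846
[-0.01, 0.0, -0.01, 0.01, -0.01, 0.34]
[-0.01, 0.0, -0.01, 0.01, -0.01, 0.34]
[-0.01, 0.0, -0.01, 0.01, -0.01, 0.34]
[-0.01, 0.0, -0.01, 0.01, -0.01, 0.34]
[-0.01, 0.0, -0.01, 0.01, -0.01, 0.34]
[-0.01, 0.0, -0.01, 0.01, -0.01, 0.34]
[-0.01, 0.0, -0.01, 0.01, -0.01, 0.34]
[-0.01, 0.0, -0.01, 0.01, -0.01, 0.34]
```

View pics/wrist6.png

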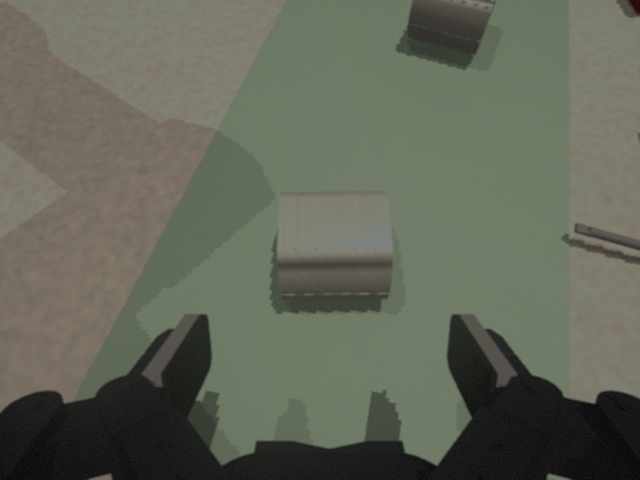

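Cap B is at (335,245), nearly centred and parallel. Advance.

>>> carry_out --moves '[[[0,0,0,0.01,-0.01,0.34,1],[0,0,0,0.01,-0.01,0.34,1],[0,0,0,0.01,-0.01,0.34,1],[0,0,0,0.01,-0.01,0.34,1],[0,0,0,0.01,0,0.34,1],[0,0,0,0.01,0,0.34,1],[0,0,0,0.01,0,0.34,1],[0,0,0,0.01,0,0.3,1]]]'

```text
time: 9.97
tool_pos: [0.5308, 0.005, 0.0096]
tool_rot: [-0.383, 0.919, 0.083, -0.037]
contact_force: [-0.1, 0.5, -0.6]
gripper_width: 1.0
```

>>> carry_out --moves '[[[0,0,0,0,0,0,1]]]'

```text
time: 10.05
tool_pos: [0.5293, 0.0059, 0.0086]
tool_rot: [-0.384, 0.919, 0.083, -0.038]
contact_force: [0.5, 0.7, -0.6]
gripper_width: 0.998
```

```bash
python3 - <<'E'
from h import *
show(); 
p,Rt=target(10.5,45,gp=[0.533,-0.01,0.026],back=0.023); print(p); plan(p,Rt,1)
E
```

```text
t 10.05 p [0.5293 0.0059 0.0086] toolx [ 0.983  0.183 -0.007] toolz [-0.135  0.699 -0.702] j [-0.45  0.36  1.83  0.61  1.51 -0.85] F [ 0.5  0.7 -0.6] w 0.998
[0.53003622 0.00599112 0.00973654]
turn|shift rows, max turn 0.5590169943749475 max shift mm 1.3856406460551018
[-0.08, 0.06, -0.05, 0.02, -0.02, -0.02]
```

>>> carry_out --moves '[[[0,0,0,0,0,0,-1],[0,0,0,0,0,0,-1],[0,0,0,0,0,0,-1],[0,0,0,0,0,0,-1],[0,0,0,0,0,0,-1],[0,0,0,0,0,0,-1],[0,0,0,0,0,0,-1],[0,0,0,0,0,0,-1]]]'

```text
time: 10.72
tool_pos: [0.5321, 0.0028, 0.0115]
tool_rot: [-0.383, 0.919, 0.083, -0.036]
contact_force: [0.2, -3.8, 3.2]
gripper_width: 0.696
```

```bash
python3 - <<'E'
from h import *
show(); s=state()
d=0.0187
p0=s['tool_pos'];R0=rot(s['tool_rot']);g=p0-R0.as_matrix()[:,2]*d;print('grasp pt',g)
h=10.5
g1=g+[0,-0.0,0.04]
p,Rt=target(h,45,gp=g1,back=d); plan(p,Rt,4,pivot=d)
p2,R2=target(h,-30,gp=g1+[0,-0.03,0],back=d); plan(p2,R2,16,p0=p,R0=Rt,pivot=d)
E
```

```text
t 10.72 p [0.5321 0.0028 0.0115] toolx [ 0.984  0.18  -0.002] toolz [-0.129  0.698 -0.705] j [-0.45  0.36  1.82  0.61  1.51 -0.85] F [ 0.2 -3.8  3.2] w 0.696
grasp pt [ 0.53454317 -0.0102264   0.02471606]
turn|shift rows, max turn 0.07071067811865475 max shift mm 10.182337649086284
[-0.01, -0.0, -0.01, -0.0, -0.18, -0.18]
[-0.01, -0.0, -0.01, -0.0, -0.18, -0.18]
[-0.01, -0.0, -0.01, -0.0, -0.18, -0.18]
[-0.01, -0.0, -0.01, -0.0, -0.18, -0.18]
turn|shift rows, max turn 4.699999999999999 max shift mm 3.4409301068170506
[-0.94, 0.0, 0.0, -0.01, 0.07, -0.03]
[-0.94, 0.0, -0.0, -0.01, 0.07, -0.03]
[-0.94, 0.0, 0.0, -0.01, 0.08, -0.03]
[-0.94, -0.0, 0.0, -0.01, 0.08, -0.03]
[-0.94, 0.0, -0.0, -0.01, 0.08, -0.02]
[-0.94, 0.0, -0.0, -0.01, 0.08, -0.02]
[-0.94, -0.0, -0.0, -0.01, 0.08, -0.01]
[-0.94, 0.0, -0.0, -0.01, 0.08, -0.01]
[-0.94, 0.0, -0.0, -0.01, 0.08, -0.01]
[-0.94, 0.0, -0.0, -0.01, 0.08, -0.0]
[-0.94, 0.0, -0.0, -0.01, 0.08, -0.0]
[-0.94, -0.0, -0.0, -0.01, 0.08, 0.0]
[-0.94, 0.0, -0.0, -0.01, 0.08, 0.01]
[-0.94, -0.0, 0.0, -0.01, 0.08, 0.01]
[-0.94, -0.0, -0.0, -0.01, 0.08, 0.01]
[-0.94, 0.0, -0.0, -0.01, 0.08, 0.02]
```

>>> carry_out --moves '[[[0,0,0,0,-0.18,-0.18,-1],[0,0,0,0,-0.18,-0.18,-1],[0,0,0,0,-0.18,-0.18,-1],[0,0,0,0,-0.18,-0.18,-1]]]'

```text
time: 11.05
tool_pos: [0.5312, 0.0037, 0.0523]
tool_rot: [-0.383, 0.919, 0.083, -0.036]
contact_force: [0.0, 0.4, -3.8]
gripper_width: 0.694
```

>>> carry_out --moves '[[[-0.94,0,0,-0.01,0.07,-0.03,-1],[-0.94,0,0,-0.01,0.07,-0.03,-1],[-0.94,0,0,-0.01,0.08,-0.03,-1],[-0.94,0,0,-0.01,0.08,-0.03,-1],[-0.94,0,0,-0.01,0.08,-0.02,-1],[-0.94,0,0,-0.01,0.08,-0.02,-1],[-0.94,0,0,-0.01,0.08,-0.01,-1],[-0.94,0,0,-0.01,0.08,-0.01,-1]]]'

```text
time: 11.72
tool_pos: [0.5329, -0.0218, 0.0472]
tool_rot: [-0.065, 0.994, 0.09, -0.007]
contact_force: [0.2, -0.0, -4.1]
gripper_width: 0.695
```

>>> carry_out --moves '[[[-0.94,0,0,-0.01,0.08,-0.01,-1],[-0.94,0,0,-0.01,0.08,0,-1],[-0.94,0,0,-0.01,0.08,0,-1],[-0.94,0,0,-0.01,0.08,0,-1],[-0.94,0,0,-0.01,0.08,0.01,-1],[-0.94,0,0,-0.01,0.08,0.01,-1],[-0.94,0,0,-0.01,0.08,0.01,-1],[-0.94,0,0,-0.01,0.08,0.02,-1]]]'

```text
time: 12.38
tool_pos: [0.534, -0.0472, 0.0493]
tool_rot: [0.258, 0.962, 0.087, 0.023]
contact_force: [0.2, -0.6, -4.1]
gripper_width: 0.697
```

>>> carry_out --moves '[[[0,0,0,0,0,0,-1]]]'

```text
time: 12.47
tool_pos: [0.5323, -0.0459, 0.0469]
tool_rot: [0.257, 0.962, 0.089, 0.021]
contact_force: [-0.3, 0.7, -3.9]
gripper_width: 0.698
```

```bash
python3 - <<'E'
from h import *
show(); s=state();R0=rot(s['tool_rot'])
print('gp',s['tool_pos']-R0.as_matrix()[:,2]*.0187, 'down in tool', R0.inv().apply([0,0,-1]))
E
```

```text
t 12.47 p [ 0.5323 -0.0459  0.0469] toolx [ 0.983  0.182 -0.006] toolz [ 0.085 -0.491 -0.867] j [ 0.03  0.05  2.02 -0.59  1.08  0.14] F [-0.3  0.7 -3.9] w 0.698
gp [ 0.53074572 -0.03670305  0.06313871] down in tool [ 0.00610892 -0.49820741  0.86703637]
```

>>> carry_out --moves '[[[0,0,0,0,-0.088,0.152,-1],[0,0,0,0,-0.088,0.152,-1],[0,0,0,0,-0.088,0.152,-1],[0,0,0,0,-0.088,0.152,-1],[0,0,0,0,0,0,-1]]]'

```text
time: 12.88
tool_pos: [0.5342, -0.0482, 0.0193]
tool_rot: [0.257, 0.962, 0.088, 0.022]
contact_force: [0.4, 0.2, -3.9]
gripper_width: 0.697
```

>>> carry_out --moves '[[[0,0,0,0,-0.03,0.045,-1],[0,0,0,0,0,0,-1]]]'

```text
time: 13.05
tool_pos: [0.5345, -0.0481, 0.0189]
tool_rot: [0.258, 0.962, 0.088, 0.022]
contact_force: [-2.6, -0.3, 1.2]
gripper_width: 0.696
```

Contact (force rose by about 5 N). Release and rise.

>>> carry_out --moves '[[[0,0,0,0,0,0,1],[0,0,0,0,0,0,1],[0,0,0,0,0.15,-0.26,1],[0,0,0,0,0.3,-0.52,1],[0,0,0,0,0.3,-0.52,1],[0,0,0,0,0.3,-0.52,1],[0,0,0,0,0.3,-0.52,1],[0,0,0,0,0.3,-0.52,1]]]'

```text
time: 13.72
tool_pos: [0.5349, -0.0476, 0.1528]
tool_rot: [0.257, 0.962, 0.088, 0.023]
contact_force: [1.0, 0.3, -0.8]
gripper_width: 1.002
```

>>> carry_out --moves '[[[1,0,0,0.2,0.4,-0.8,1],[1,0,0,0.2,0.2,-0.8,1],[1,0,0,0,0,-0.5,1],[1,0,0,0,0,-0.5,1],[1,0,0,0,0,0,1],[0.5,0,0,0,0,0,1],[0,0,0,0,0,0,1],[0,0,0,0,0,0,1]]]'

```text
time: 14.38
tool_pos: [0.5471, -0.0253, 0.2572]
tool_rot: [0.022, 0.996, 0.09, 0.001]
contact_force: [-0.8, 1.0, -0.0]
gripper_width: 1.001
```

```bash
python3 - <<'E'
from h import *
show()
save('wrist','wrist7');save('top','top7')
a=cv2.imread('pics/top7.png')[160:340,170:470]; cv2.imwrite('pics/top7c.png',cv2.resize(a,None,fx=2.6,fy=2.6,interpolation=cv2.INTER_CUBIC))
E
```

```text
t 14.38 p [ 0.5471 -0.0253  0.2572] toolx [ 0.984  0.18  -0.002] toolz [ 0.006 -0.044 -0.999] j [-0.16 -0.15  1.77 -0.04  1.51 -0.34] F [-0.8  1.  -0. ] w 1.001
```

View pics/wrist7.png

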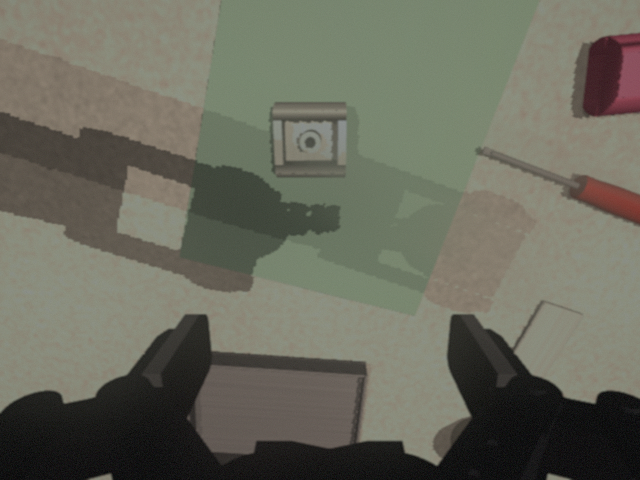

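View pics/top7c.png

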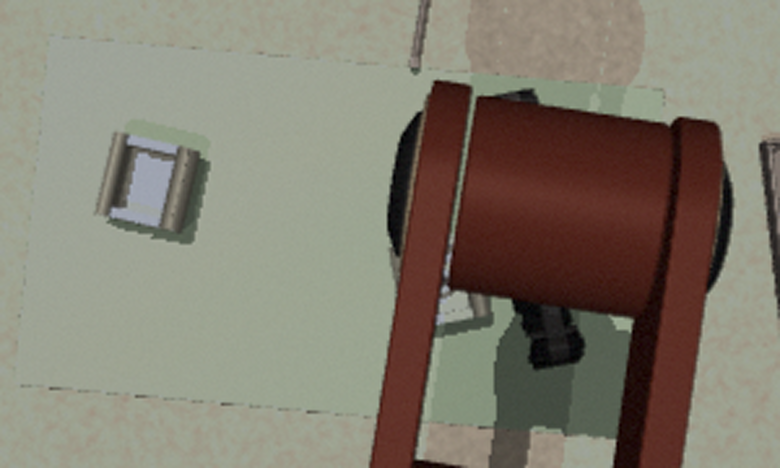

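B's pocket has a boss (wrist (310,140)) and A's looks empty (top crop (150,180)). I check A's crop up close and measure its position.

```bash
python3 - <<'E'
from h import *
f=dict(np.load('/tmp/top7.npz')); K=f['K'];z=f['z_map']; v,u=np.mgrid[:480,:640]
P=(np.stack([(u-K[0,2])*z/K[0,0],(v-K[1,2])*z/K[1,1],z,np.ones_like(z)],-1)@f['world_from_camera'].T)[...,:3]
w=P[195:270,195:260].reshape(-1,3); q=w[w[:,2]>0.025]
print(len(q),q.mean(0),cv2.minAreaRect((q[:,:2]*1000).astype(np.float32)),np.percentile(q[:,2],[50,95]), 'pocket z',P[229,228])
a=f['frame'][195:270,195:265,::-1]; cv2.imwrite('pics/A.png',cv2.resize(a,None,fx=7,fy=7,interpolation=cv2.INTER_CUBIC))
p,Rt=target(-12.4,0,tcp=[0.577,0.215,0.2]); plan(p,Rt,8)
E
```

```text
1033 [0.59091459 0.21959712 0.07548254] ((571.0006713867188, 152.4161376953125), (219.5821990966797, 63.9532470703125), 72.65962219238281) [0.04637617 0.05381712] pocket z [0.59613963 0.22413409 0.02690896]
turn|shift rows, max turn 2.8661821295933025 max shift mm 31.153811965793206
[0.06, -0.01, 0.57, 0.23, -0.73, 0.14]
[0.06, -0.01, 0.57, 0.19, -0.74, 0.15]
[0.06, -0.01, 0.57, 0.16, -0.74, 0.15]
[0.06, -0.01, 0.57, 0.12, -0.75, 0.16]
[0.06, -0.01, 0.57, 0.08, -0.75, 0.16]
[0.06, -0.01, 0.57, 0.04, -0.76, 0.16]
[0.06, -0.01, 0.57, 0.01, -0.76, 0.17]
[0.06, -0.01, 0.57, -0.03, -0.75, 0.17]
```

View pics/A.png

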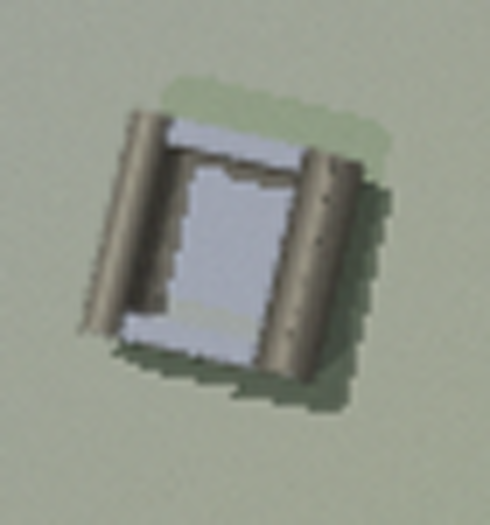

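A's pocket is empty, with its floor at z≈0.027, as expected for 24 mm depth. A is therefore the faulty cap. I move over it and measure with the wrist camera.

>>> carry_out --moves '[[[0.06,0,0.57,0.23,-0.73,0.14,1],[0.06,0,0.57,0.19,-0.74,0.15,1],[0.06,0,0.57,0.16,-0.74,0.15,1],[0.06,0,0.57,0.12,-0.75,0.16,1],[0.06,0,0.57,0.08,-0.75,0.16,1],[0.06,0,0.57,0.04,-0.76,0.16,1],[0.06,0,0.57,0.01,-0.76,0.17,1],[0.06,0,0.57,-0.03,-0.75,0.17,1]]]'

```text
time: 15.15
tool_pos: [0.5767, 0.2174, 0.1995]
tool_rot: [0.0, 0.994, -0.108, 0.003]
contact_force: [0.3, 0.2, 0.6]
gripper_width: 1.003
```

>>> carry_out --moves '[[[0,0,0,0,0,0,1],[0,0,0,0,0,0,1]]]'

```text
time: 15.32
tool_pos: [0.5763, 0.2167, 0.199]
tool_rot: [0.001, 0.994, -0.106, 0.002]
contact_force: [0.6, 0.1, 0.8]
gripper_width: 1.002
```

```bash
python3 - <<'E'
from h import *
show(); s=state(); f=save('wrist','wrist8'); P=wpts(f,s)
q=P.reshape(-1,3); q=q[(q[:,2]>0.03)&(q[:,2]<0.056)&(abs(q[:,0]-.592)<.06)&(abs(q[:,1]-.222)<.06)]
r=cv2.minAreaRect((q[:,:2]*1000).astype(np.float32)); print(r,np.percentile(q[:,2],[50,95]))
E
```

```text
t 15.32 p [0.5763 0.2167 0.199 ] toolx [ 0.978 -0.21   0.004] toolz [ 0.004 -0.002 -1.   ] j [ 0.24  0.05  1.67 -0.    1.42  0.45] F [0.6 0.1 0.8] w 1.002
((591.9002685546875, 224.9860076904297), (62.92091369628906, 60.02655029296875), 77.10198211669922) [0.04884412 0.0504418 ]
```

View pics/wrist8.png

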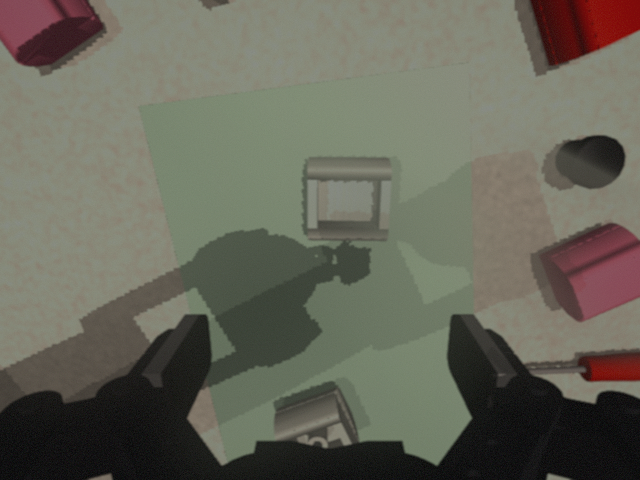

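Confirmed: the cap at (348,200) has an empty pocket, and the boss shows in the other at (315,420). Cap A's centre is (0.592,0.225), heading -12.8°.

```bash
python3 - <<'E'
from h import *
p,Rt=target(-12.8,0,tcp=[0.592,0.225,0.12]); plan(p,Rt,4)
p2,R2=target(-12.8,0,tcp=[0.592,0.225,0.009]); plan(p2,R2,6,p0=p,R0=Rt)
E
```

```text
turn|shift rows, max turn 0.15811388300841894 max shift mm 20.50560898876207
[0.0, -0.01, 0.03, 0.08, -0.08, 0.5]
[0.0, -0.01, 0.03, 0.08, -0.08, 0.5]
[0.0, -0.01, 0.03, 0.08, -0.08, 0.5]
[0.0, -0.01, 0.03, 0.08, -0.08, 0.5]
turn|shift rows, max turn 0.0 max shift mm 18.400000000000002
[0.0, 0.0, 0.0, -0.0, -0.0, 0.46]
[0.0, 0.0, 0.0, -0.0, -0.0, 0.46]
[0.0, 0.0, 0.0, -0.0, -0.0, 0.46]
[0.0, 0.0, 0.0, -0.0, -0.0, 0.46]
[0.0, 0.0, 0.0, -0.0, -0.0, 0.46]
[0.0, 0.0, 0.0, -0.0, -0.0, 0.46]
```

>>> carry_out --moves '[[[0,-0.01,0.03,0.08,-0.08,0.5,1],[0,-0.01,0.03,0.08,-0.08,0.5,1],[0,-0.01,0.03,0.08,-0.08,0.5,1],[0,-0.01,0.03,0.08,-0.08,0.5,1],[0,0,0,0,0,0,1],[0,0,0,0,0,0,1]]]'

```text
time: 15.87
tool_pos: [0.5924, 0.2235, 0.1195]
tool_rot: [0.001, 0.994, -0.113, -0.0]
contact_force: [-1.0, -0.2, 0.9]
gripper_width: 1.001
```

>>> carry_out --moves '[[[0,0,0,0,0,0.46,1],[0,0,0,0,0,0.46,1],[0,0,0,0,0,0.46,1],[0,0,0,0,0,0.46,1],[0,0,0,0,0,0.46,1],[0,0,0,0,0,0.44,1],[0,0,0,0,0,0,1]]]'

```text
time: 16.45
tool_pos: [0.5918, 0.2237, 0.0091]
tool_rot: [0.001, 0.994, -0.113, -0.001]
contact_force: [-0.6, 0.0, -1.1]
gripper_width: 1.0
```

>>> carry_out --moves '[[[0,0,0,0,0,0,-1],[0,0,0,0,0,0,-1],[0,0,0,0,0,0,-1],[0,0,0,0,0,0,-1],[0,0,0,0,0,0,-1],[0,0,0,0,0,0,-1],[0,0,0,0,0,0,-1],[0,0,0,0,0,0,-1]]]'

```text
time: 17.12
tool_pos: [0.5953, 0.2251, 0.0138]
tool_rot: [-0.001, 0.994, -0.113, 0.003]
contact_force: [-0.5, -1.4, 6.7]
gripper_width: 0.693
```

>>> carry_out --moves '[[[0,0,0,0,0,-0.5,-1],[0,0,0,0,0,-0.8,-1],[0,0,0,0,0,-0.8,-1],[0,0,0,0,0,-0.8,-1],[0,0,0,0,0,-0.8,-1],[0,0,0,0,0,-0.5,-1],[0,0,0,0,0,0,-1]]]'

```text
time: 17.7
tool_pos: [0.596, 0.2255, 0.1856]
tool_rot: [-0.002, 0.994, -0.113, 0.006]
contact_force: [0.9, 0.7, -1.8]
gripper_width: 0.695
```

```bash
python3 - <<'E'
from h import *
show(); save('wrist','wrist9')
f=dict(np.load('/tmp/top0.npz')); K=f['K'];P=np.load('/tmp/P.npy')
w=P[200:330,455:565,:3].reshape(-1,3); q=w[(w[:,2]>0.012)&(w[:,2]<0.04)]
print('tray',cv2.minAreaRect((q[:,:2]*1000).astype(np.float32)), P[264,509,:3])
p,Rt=target(4,0,tcp=[0.534,-0.305,0.16]); plan(p,Rt,20)
E
```

```text
t 17.7 p [0.596  0.2255 0.1856] toolx [ 0.974 -0.224  0.012] toolz [ 0.013  0.003 -1.   ] j [ 0.25  0.1   1.64 -0.    1.39  0.47] F [ 0.9  0.7 -1.8] w 0.695
tray ((533.54248046875, -306.75250244140625), (200.2532196044922, 152.96058654785156), 5.725762844085693) [ 0.53026464 -0.3106627   0.00415472]
turn|shift rows, max turn 0.8500000000000001 max shift mm 26.901301083776602
[-0.0, -0.0, -0.17, 0.07, 0.66, 0.03]
[-0.0, -0.0, -0.17, 0.06, 0.66, 0.03]
[-0.0, -0.0, -0.17, 0.06, 0.66, 0.03]
[-0.0, -0.0, -0.17, 0.05, 0.67, 0.03]
[-0.0, -0.0, -0.17, 0.04, 0.67, 0.03]
[-0.0, -0.0, -0.17, 0.03, 0.67, 0.03]
[-0.0, -0.0, -0.17, 0.02, 0.67, 0.03]
[-0.0, -0.0, -0.17, 0.01, 0.67, 0.03]
[-0.0, -0.0, -0.17, -0.0, 0.67, 0.03]
[-0.0, -0.0, -0.17, -0.01, 0.67, 0.03]
[-0.0, -0.0, -0.17, -0.02, 0.67, 0.03]
[-0.0, -0.0, -0.17, -0.03, 0.67, 0.03]
[-0.0, -0.0, -0.17, -0.04, 0.67, 0.03]
[-0.0, -0.0, -0.17, -0.05, 0.66, 0.03]
[-0.0, -0.0, -0.17, -0.06, 0.66, 0.03]
[-0.0, -0.0, -0.17, -0.07, 0.66, 0.03]
[-0.0, -0.0, -0.17, -0.08, 0.66, 0.03]
[-0.0, -0.0, -0.17, -0.09, 0.66, 0.03]
[-0.0, -0.0, -0.17, -0.1, 0.66, 0.03]
[-0.0, -0.0, -0.17, -0.11, 0.66, 0.03]
```

View pics/wrist9.png

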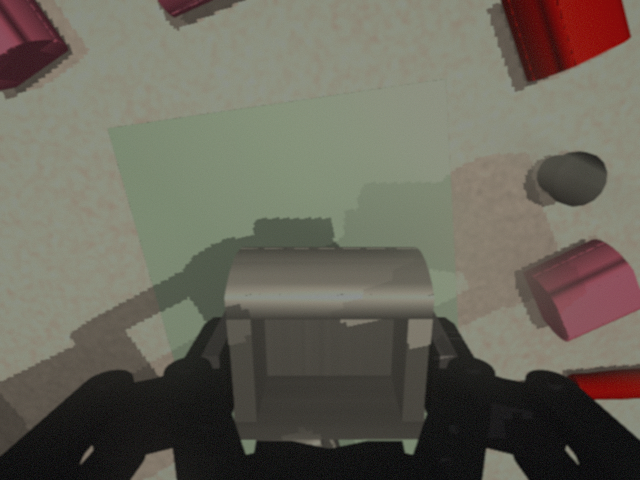

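The cap is held, and its empty pocket shows plainly between the jaws. Carry it to the tray at (0.534,-0.306).

>>> carry_out --moves '[[[0,0,-0.17,0.07,0.66,0.03,-1],[0,0,-0.17,0.06,0.66,0.03,-1],[0,0,-0.17,0.06,0.66,0.03,-1],[0,0,-0.17,0.05,0.67,0.03,-1],[0,0,-0.17,0.04,0.67,0.03,-1],[0,0,-0.17,0.03,0.67,0.03,-1],[0,0,-0.17,0.02,0.67,0.03,-1],[0,0,-0.17,0.01,0.67,0.03,-1]]]'

```text
time: 18.42
tool_pos: [0.5671, 0.0112, 0.1653]
tool_rot: [-0.0, 0.999, -0.053, -0.002]
contact_force: [-0.9, -0.2, -3.2]
gripper_width: 0.693
```

>>> carry_out --moves '[[[0,0,-0.17,0,0.67,0.03,-1],[0,0,-0.17,-0.01,0.67,0.03,-1],[0,0,-0.17,-0.02,0.67,0.03,-1],[0,0,-0.17,-0.03,0.67,0.03,-1],[0,0,-0.17,-0.04,0.67,0.03,-1],[0,0,-0.17,-0.05,0.66,0.03,-1],[0,0,-0.17,-0.06,0.66,0.03,-1],[0,0,-0.17,-0.07,0.66,0.03,-1]]]'

```text
time: 19.08
tool_pos: [0.5442, -0.2005, 0.1557]
tool_rot: [-0.001, 1.0, 0.006, -0.001]
contact_force: [0.6, -0.1, -3.7]
gripper_width: 0.691
```

>>> carry_out --moves '[[[0,0,-0.17,-0.08,0.66,0.03,-1],[0,0,-0.17,-0.09,0.66,0.03,-1],[0,0,-0.17,-0.1,0.66,0.03,-1],[0,0,-0.17,-0.11,0.66,0.03,-1],[0,0,0,0,0,0,-1],[0,0,0,0,0,0,-1]]]'

```text
time: 19.58
tool_pos: [0.5327, -0.3063, 0.151]
tool_rot: [-0.002, 0.999, 0.034, -0.001]
contact_force: [0.2, 0.8, -3.1]
gripper_width: 0.691
```

```bash
python3 - <<'E'
from h import *
show(); save('scene','scene10')
a=cv2.imread('pics/scene10.png')[100:300,130:400]; cv2.imwrite('pics/scene10c.png',cv2.resize(a,None,fx=2.8,fy=2.8))
p,Rt=target(4,0,tcp=[0.536,-0.306,0.022]); plan(p,Rt,8)
E
```

```text
t 19.58 p [ 0.5327 -0.3063  0.151 ] toolx [ 0.998  0.068 -0.002] toolz [-0.002  0.003 -1.   ] j [-0.64  0.09  1.71  0.    1.34 -0.71] F [ 0.2  0.8 -3.1] w 0.691
turn|shift rows, max turn 0.0 max shift mm 16.004999218994048
[-0.0, 0.0, -0.0, 0.01, 0.0, 0.4]
[-0.0, 0.0, -0.0, 0.01, 0.0, 0.4]
[-0.0, 0.0, -0.0, 0.01, 0.0, 0.4]
[-0.0, 0.0, -0.0, 0.01, 0.0, 0.4]
[-0.0, 0.0, -0.0, 0.01, 0.0, 0.4]
[-0.0, 0.0, -0.0, 0.01, 0.0, 0.4]
[-0.0, 0.0, -0.0, 0.01, 0.0, 0.4]
[-0.0, 0.0, -0.0, 0.01, 0.0, 0.4]
```

View pics/scene10c.png

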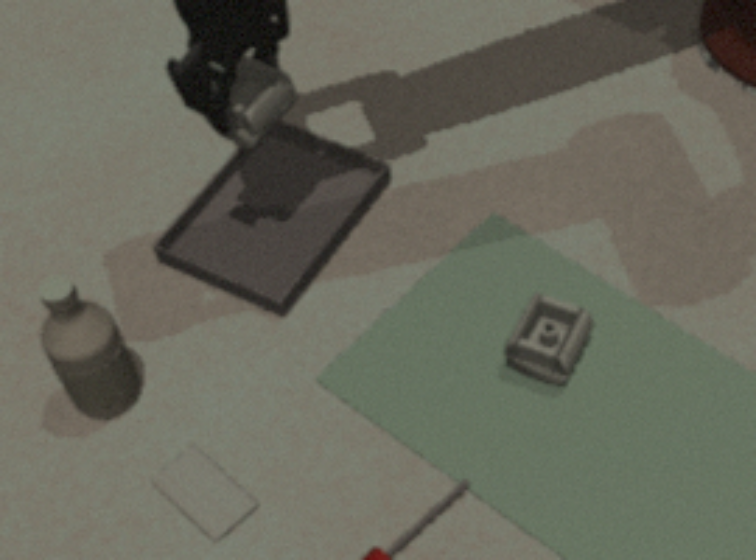

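The cap hangs over the tray, and the sound cap with its boss lies on the mat at crop (550,335). Lower to TCP z≈0.016.

>>> carry_out --moves '[[[0,0,0,0.01,0,0.4,-1],[0,0,0,0.01,0,0.4,-1],[0,0,0,0.01,0,0.4,-1],[0,0,0,0.01,0,0.4,-1],[0,0,0,0.01,0,0.4,-1],[0,0,0,0.01,0,0.4,-1],[0,0,0,0.01,0,0.4,-1],[0,0,0,0.01,0,0.4,-1]]]'

```text
time: 20.3
tool_pos: [0.5375, -0.3039, 0.0245]
tool_rot: [-0.001, 0.999, 0.036, 0.0]
contact_force: [0.8, -0.8, -3.2]
gripper_width: 0.691
```

>>> carry_out --moves '[[[0,0,0,0,0,0,-1],[0,0,0,0,0,0.1,-1],[0,0,0,0,0,0,-1]]]'

```text
time: 20.55
tool_pos: [0.538, -0.305, 0.0222]
tool_rot: [-0.0, 0.999, 0.036, 0.001]
contact_force: [-1.1, -0.1, -2.7]
gripper_width: 0.693
```

>>> carry_out --moves '[[[0,0,0,0,0,0.08,-1],[0,0,0,0,0,0,-1],[0,0,0,0,0,0,-1]]]'

```text
time: 20.8
tool_pos: [0.5385, -0.3062, 0.0202]
tool_rot: [0.0, 0.999, 0.035, 0.002]
contact_force: [0.0, -1.4, -3.7]
gripper_width: 0.695
```

>>> carry_out --moves '[[[0,0,0,0,0,0.08,-1],[0,0,0,0,0,0,-1],[0,0,0,0,0,0,-1]]]'

```text
time: 21.05
tool_pos: [0.538, -0.3059, 0.0162]
tool_rot: [-0.0, 0.999, 0.035, 0.001]
contact_force: [1.1, -1.0, -3.7]
gripper_width: 0.694
```

>>> carry_out --moves '[[[0,0,0,0,0,0.05,-1],[0,0,0,0,0,0,-1],[0,0,0,0,0,0,-1]]]'

```text
time: 21.3
tool_pos: [0.5385, -0.3064, 0.0148]
tool_rot: [0.0, 0.999, 0.035, 0.002]
contact_force: [-0.8, -0.1, -0.4]
gripper_width: 0.692
```

Contact. Open, then rise.

>>> carry_out --moves '[[[0,0,0,0,0,0,1],[0,0,0,0,0,0,1],[0,0,0,0,0,0,1],[0,0,0,0,0,0,1],[0,0,0,0,0,-0.5,1],[0,0,0,0,0,-0.8,1],[0,0,0,0,0,-0.8,1],[0,0,0,0,0,-0.8,1]]]'

```text
time: 21.97
tool_pos: [0.5375, -0.3057, 0.1312]
tool_rot: [-0.0, 0.999, 0.035, 0.001]
contact_force: [0.9, -0.6, -0.6]
gripper_width: 1.001
```

>>> carry_out --moves '[[[0,0,0,0,0.6,-0.6,1],[0,0,0,0,0.8,-0.4,1],[0,0,0,0,0.8,-0.4,1],[0,0,0,0,0.8,0,1],[0,0,0,0,0.8,0,1],[0,0,0,0,0,0,1],[0,0,0,0,0,0,1],[0,0,0,0,0,0,1]]]'

```text
time: 22.63
tool_pos: [0.5482, -0.457, 0.1857]
tool_rot: [-0.001, 0.999, 0.035, 0.001]
contact_force: [-0.1, 0.2, -1.2]
gripper_width: 0.997
```

```bash
python3 - <<'E'
from h import *
show(); s=state(); f=save('wrist','wrist11'); P=wpts(f,s)
q=P.reshape(-1,3); q=q[(q[:,2]>0.03)&(q[:,2]<0.06)&(abs(q[:,0]-.534)<.06)&(abs(q[:,1]+.306)<.06)]
print(cv2.minAreaRect((q[:,:2]*1000).astype(np.float32)),np.percentile(q[:,2],[50,95]))
f=save('top','top11')
a=cv2.imread('pics/top11.png')[160:340,170:570]; cv2.imwrite('pics/top11c.png',cv2.resize(a,None,fx=2,fy=2,interpolation=cv2.INTER_CUBIC))
K=f['K'];z=f['z_map']; v,u=np.mgrid[:480,:640]
P=(np.stack([(u-K[0,2])*z/K[0,0],(v-K[1,2])*z/K[1,1],z,np.ones_like(z)],-1)@f['world_from_camera'].T)[...,:3].reshape(-1,3)
for c in [(.54,0.01),(.534,-.306)]:
    q=P[(P[:,2]>0.035)&(P[:,2]<0.06)&(abs(P[:,0]-c[0])<.07)&(abs(P[:,1]-c[1])<.06)]
    if len(q): print(c,len(q),cv2.minAreaRect((q[:,:2]*1000).astype(np.float32)),np.percentile(q[:,2],[50,95]))
E
```

```text
t 22.63 p [ 0.5482 -0.457   0.1857] toolx [0.998 0.07  0.002] toolz [ 0.002  0.001 -1.   ] j [-0.8   0.28  1.43  0.    1.43 -0.87] F [-0.1  0.2 -1.2] w 0.997
((538.1472778320312, -326.44451904296875), (59.9855842590332, 26.509632110595703), 4.224660396575928) [0.04930075 0.05135039]
(0.54, 0.01) 706 ((523.1136474609375, 15.605798721313477), (59.98421859741211, 63.11394119262695), 10.313037872314453) [0.04876049 0.05315859]
(0.534, -0.306) 717 ((538.2778930664062, -303.626953125), (59.972328186035156, 64.13208770751953), 4.060950756072998) [0.04998182 0.05428261]
```

View pics/wrist11.png

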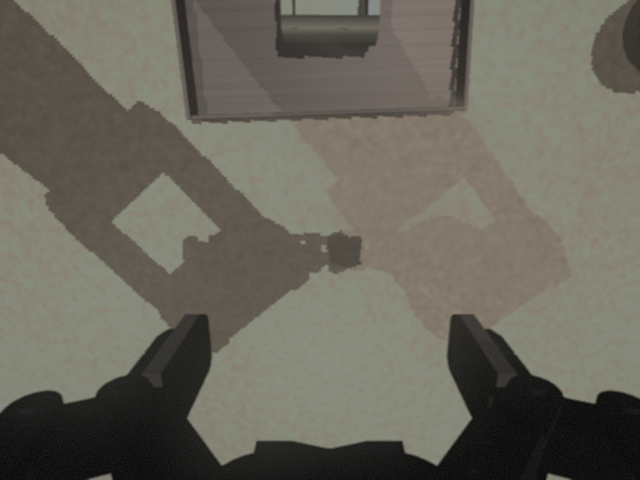

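View pics/top11c.png

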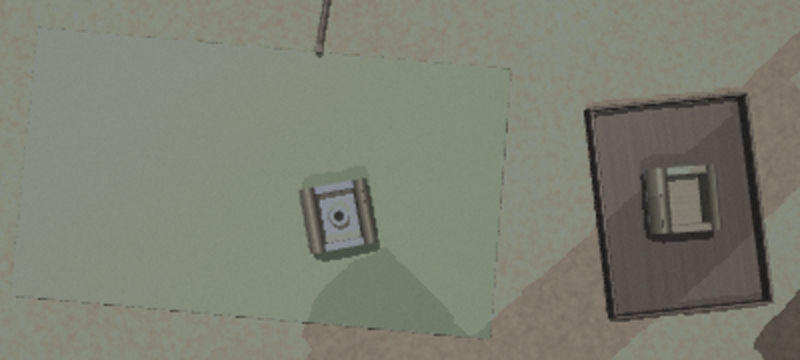

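The top crop shows the empty-pocket cap in the tray at (682,202) and the cap with the boss on the mat, underside up, at (339,217). The arm is clear, so I hand in.

```bash
python3 -c "
from plant import ticket
print(ticket.job_done())"
```

```text
the job is handed in; nothing more can be done
None
```

The job is done and handed in at about 23 s of robot time; no verdict was reported.

- **Rolling:** I gripped each cap across its ends, turned it 75° and released it at the mat. Both rolled onto their backs and came to rest on the mat, undersides up.
- **Faulty cap:** The cap that started at (0.578, 0.200) had an empty pocket, with the floor measured at z≈0.027. I put it in the tray, underside up. Its measured centre is (0.538, -0.304), about 5 mm from the tray's centre.
- **Sound cap:** The cap with the screw boss lies underside up on the mat at (0.523, 0.016), with its top at about 0.05 m.
- **Final check:** The gripper was open and clear of everything. Forces at the reported readings stayed below about 10 N. The overhead pictures and depth readings agreed, and no check failed. The last wrist depth reading of the tray cap covered only part of it, because the cap was cut off by the frame edge, so I used the overhead reading.

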